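# Click the polariser under the copy camera and fire the release

### The arm

A 7-joint arm with a two-finger parallel gripper is mounted at the origin on the work surface. World frame = base frame: x ahead of the robot, y to its left, z up, the work surface at z = 0. Lengths are in m, angles in rad, forces in N, time in s.
With the tool pointing down it reaches from about 0.4 to 0.85 m from the base axis. Payload 4.5 kg.
Tool frame: the origin (TCP) lies at the very end of the fingers, on their centre line; the grasp point (between the pads) lies 19 mm behind it (tcp_to_grasp is the z of the grasp point in the tool frame, in m); z points along the fingers, y is the line along which they close (so a half turn about z gives the same grasp; the last joint's range is limited). The gripper opens to 88 mm and grips with 3 to 60 N. Pads are 18 mm wide; open, the fingers measure 123 mm over their backs; the gripper's body (75 mm by 187 mm) begins 45 mm behind the grasp point.
Start: joints at [1.36, 0.689, -0.195, 1.565, 0.157, 0.902, -0.215], TCP at [0.152, -0.606, 0.239] pointing down, gripper open.
Joint ranges: [-3.01, 3.01], [-0.46, 2.08], [-1.47, 1.51], [0.13, 2.56], [-1, 4.14], [0.04, 2.09], [-2.66, 2.66]. Speed limits (rad/s): [2.57, 2.57, 3.14, 3.14, 3.14, 3.14, 3.14].

### API

Orientations are given as a unit quaternion [x, y, z, w].
In Python, from plant import * gives the robot as it stands. The module is installed in compiled form; this text tells all that it offers.
- The arm moves only by the shell command python3 -m jog 'ROWS' [OPENING] [FORCE]. ROWS is JSON, a list that holds one entry, the list of rows, each a list of 6 numbers: the shift along the tool's x, y, z in m, then the turn, a rotation vector about the tool's x, y, z in rad. In form: [[[dx, dy, dz, ax, ay, az], ...]]. A call has 1 to 12 rows; each row shifts and turns the commanded pose from where the row before left it, along the tool's axes as they then stand; what a row does not reach is not made up. A row lasts 1/8 s, in which the tool goes at most 62.5 mm and 10.7 degrees, less where a joint would pass 70% of its speed; a pose out of reach is approached as far as the arm can. A call with a gripper value outside its range is refused whole. OPENING is the finger opening in m, from 0 to 0.0881, set as the call begins (- or left out, the last holds). The fingers move at their own pace and stop on an object; FORCE is the grip in N (left out, the last holds). Time passes only in rows, so rows that do not move let the fingers close. It gives the time, the measured TCP pose, the force, the opening and the grip force at its end, in the units of the state.
- get_state(): the state, without advancing time (a new reading comes with each control period).
- snapshot(name): name is "side" or "top" or "wrist"; returns a dict with "frame" (420x560x3 uint8, red, green, blue), "mtx" (3x3 intrinsics, pixels), "xyz" and "orientation" of the camera in the world; the wrist camera has in their place "mount" (4x4, takes a point from camera to tool coordinates, whose origin is the TCP and whose axes are the flange's). Camera axes: x right, y down, z forward; pixel columns grow to the right and rows downward; lengths in m; the calibration is good to about 2 mm. A picture is of the moment at which its call begins: read the wrist's pose just before it. There is no depth.
- finish_job(): hands the job in; it is judged then, once.
The state is a dict: "clock": time; "q": joint angles; "qd": joint speeds; "joint_torque": joint torques, N m; "tool_pos": TCP position; "eef_rot": TCP orientation; "contact_force": force on the tool from outside, world axes, zero at the start; "moment": the same for the moment, N m; "opening": opening from 0.0 (shut) to 1.0 (fully open); "finger_force": force on a finger pad.
Only numpy, scipy, OpenCV 4.12 (cv2) and the standard library are available. Lean on these libraries where they do the work, as an engineer would, in place of code of your own. Each camera call takes 0.05 s, during which the arm holds its last target. There are 200 camera calls.

### The job

The small painting on the copy stand is framed and ready to be photographed. With a fingertip on the tabs of the filter wheel, push the wheel round until the polariser (the tall-ringed filter, at the tab with three dots) clicks home under the camera lens, and only then press the key of the wireless release fully down and let it go. Keep off the camera and the filter glass, lift nothing, and do not shift the painting, the release or the things lying about.

Things in the scene. Friction and masses are not known exactly. Their poses are not given: they have to be found in the camera images.
- wheel (a joint): angle (rad) of the dark flat filter wheel, growing counterclockwise seen from above; 0 (or a multiple of 2 pi) with the three-dot cell under the lens. The tab with n dots points from wheel_axis in the direction of lens_mark turned by the value + (n-3) x 60 degrees. Turns endlessly either way. Starts at any of the other five positions, now and then left halfway between two
- wheel_axis (a point): point on the wheel's vertical axis at the height of the tops of the tabs, 198 mm above the table. Six round filter cells, 60 mm across, stand 66 mm from the axis, 60 degrees apart; outside each, on the same spoke, is a flat tab 24 mm wide and 10 mm thick, 92 to 126 mm from the axis, with free space below. A hub 34 mm across rises 10 mm
- tab_three (a point): centre of the top of the tab with three white dots, 109 mm from the axis; the tabs count 1 to 6 dots, counterclockwise from above. A spring click holds the wheel at every 60 degrees: about 1.5 N on a tab moves it off, and once past halfway it springs on by itself to the next position and stops. The tabs stand free on the side away from the camera
- lens_mark (a point): point on the camera's lens axis, at the same height, 66 mm from wheel_axis horizontally: here the chosen filter must stand. The direction from wheel_axis to lens_mark points to the camera and the column of the stand
- polariser (a point): centre of the three-dot cell, the polariser, at the height of the tops of the tabs; it turns with the wheel. Its double ring is 58 mm across and stands 10 mm above the tabs, the other five rings 1 mm
- filters: the six glass discs in the wheel's cells, 48 mm across, not to be touched; origin on the wheel's axis at the height of the tops of the tabs, turning with the wheel
- camera: black camera looking straight down, fixed on the stand's column, not to be touched. Origin: centre of the lens front, 16 mm above the tops of the tabs; x axis towards the column. Lens 70 mm across, 66 mm long; above it the body, from 66 (hand grip: 49) to 129 mm above the origin, from -68 to +65 mm along y and -63 to +63 mm along x (below -50 mm only the viewfinder hump, 52 mm wide)
- stand: copy stand with a grey baseboard 400 x 300 x 18 mm (400 along its x axis). Origin: centre of the baseboard's underside, on the table; x axis towards the column (40 x 60 mm, 478 mm high, at x = 165 mm). wheel_axis is at x = -46 mm, lens_mark at x = 20 mm, both at y = 0. An open fork under the wheel carries it, within 50 mm of the line from 60 mm before the wheel's axis to the column
- painting: small painted panel 110 x 150 x 9 mm, loose on the baseboard under the lens. Origin: centre of its underside
- release: wireless release, a black desk remote 60 x 94 x 17 mm (94 along its y axis), 0.24 kg, loose on the table. Origin: centre of its underside
- shutter (a joint): travel (m) of the release's key: 0 up, 0.005 fully down; spring 1.5 N at first, 4.5 N fully down; it comes back up when let go
- shutter_top (a point): centre of the top of the release's round grey key, 30 mm across, top 25 mm above the table, 18 mm from the remote's centre towards its -y end; moves with the key
- lens_cap: black lens cap, 72 mm across, 10 mm high, loose on the baseboard near the end away from the column. Origin: centre of its underside
- blower: black rubber dust blower standing on its foot, 58 mm across, 115 mm high. Origin: centre of its underside
- filter_case: flat filter case 78 x 78 x 22 mm with a clear lid. Origin: centre of its underside
- spare_lens: black spare lens standing upright, 68 mm across, 84 mm high. Origin: centre of its underside
- brush_can: steel can of brushes, 92 mm across, 120 mm high, 250 mm with the brushes. Origin: centre of its underside
- flat_brush: paint brush 200 mm long lying on the table; its x axis runs along it
There are look-alikes about, which are no part of the job. What is shaped like the release but orange or red is not meant.

How it is judged:
By the outcome, as a careful person would: the job done as asked, in the order asked, and still so for the second after the job is handed in, with the robot touching nothing.
It also fails if it takes over 58 s, if anything falls off the work surface, if the arm or the gripper's body presses on something with over 40 N, if the wrist force passes 120 N, or if a joint passes its speed limit or range.

## Working session

There is one attempt and no reset: what is moved stays moved. The work goes in short steps, Python scripts to look and compute and a shell command to move; the robot and the scene stay as the last step left them, time stands still between calls to the robot, and variables do not carry over. Pictures are saved under pics/ and viewed, at most 10 in all, crops included, and the job is handed in when it is done.

```bash
mkdir -p pics
python3 - <<'E'
from plant import *
import cv2
s=get_state();print({k:s[k] for k in('clock','tool_pos','eef_rot','opening','contact_force')})
for n in("top","side"):
    p=snapshot(n);print(n,p['mtx'],p['xyz'],p['orientation'])
    cv2.imwrite(f'pics/{n}0.png',cv2.resize(p['frame'][:,:,::-1],(800,600),interpolation=cv2.INTER_CUBIC))
E
```

```text
{'clock': 0.0, 'tool_pos': array([ 0.15125639, -0.60575586,  0.23790748]), 'eef_rot': array([ 9.92512783e-01,  1.22137194e-01, -1.89991300e-04, -9.19370552e-04]), 'opening': 1.002211780950963, 'contact_force': array([0.09044981, 0.30600797, 0.3320605 ])}
top [[446.69322308   0.         282.48802461]
 [  0.         446.69322308 212.08614469]
 [  0.           0.           1.        ]] [1.68369915e-01 4.98061699e-04 1.58153991e+00] [-0.69284424  0.71231665 -0.08173379  0.07675567]
side [[539.65948471   0.         281.88152296]
 [  0.         539.65948471 206.68781353]
 [  0.           0.           1.        ]] [1.15913744 0.92004484 1.51768643] [ 0.29662158  0.89139533 -0.3276421  -0.10040247]
```

View pics/top0.png

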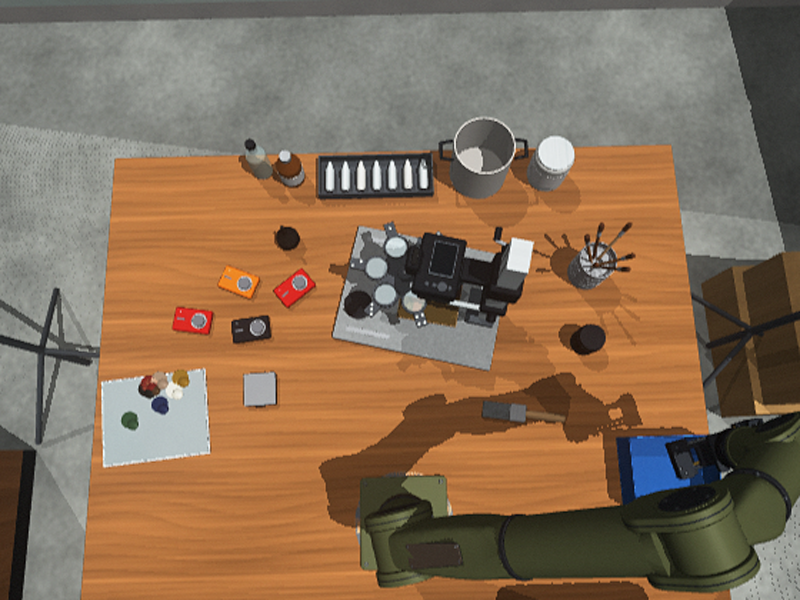

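View pics/side0.png

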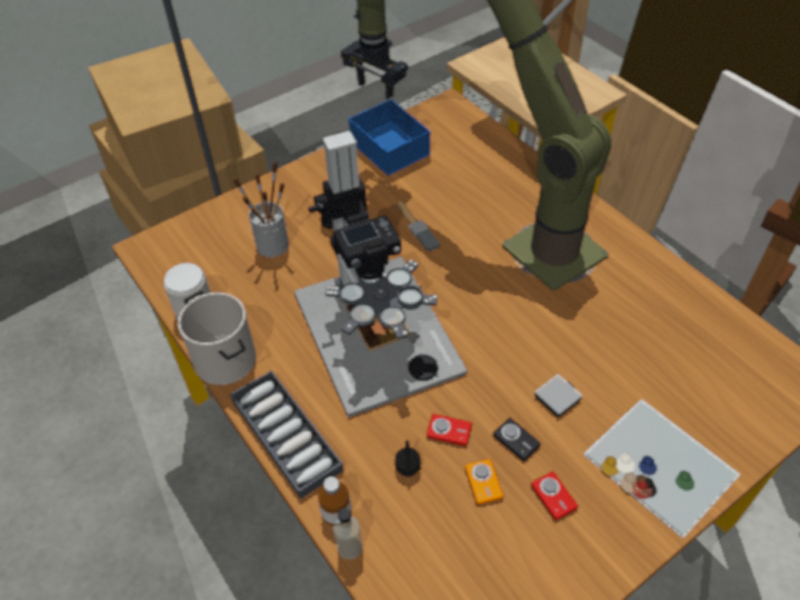

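The top view shows the stand with its column to the right (−y) at about (510,270), the wheel around (385,270), and the black release at (251,329). The flat grey case is at (260,390). The wheel needs a closer look.

Run:
```python
from plant import *
import cv2,numpy as np
t=snapshot("top")['frame'][:,:,::-1];s=snapshot("side")['frame'][:,:,::-1]
a=cv2.resize(t[150:265,225:325],(400,460),interpolation=cv2.INTER_CUBIC)  #4x
b=cv2.resize(s[175:290,220:320],(400,460),interpolation=cv2.INTER_CUBIC)
cv2.imwrite('pics/crop0.png',np.hstack([a,b]))
```

```text
(no output)
```

View pics/crop0.png

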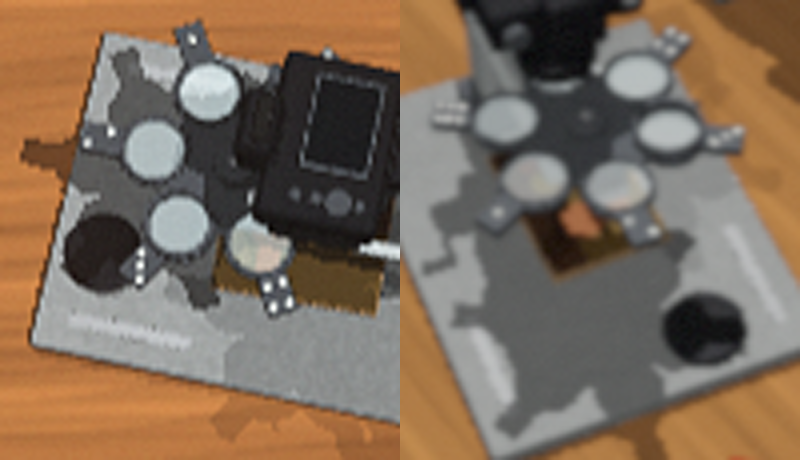

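The left crop shows tab 1 at (190,38), tab 2 at (100,137), tab 3 at (140,265) and tab 4 at (278,293). Tab 5 is under the camera. In the right crop, tabs 1, 2, 3, 4 and 6 are at (497,215), (643,230), (728,138), (672,43) and (450,115).

```bash
cat > h.py <<'E'
from plant import *
import numpy as np
from scipy.spatial.transform import Rotation as R
from scipy.optimize import least_squares
def ray(p,u,v,z):
    d=R.from_quat(p['orientation']).apply(np.linalg.solve(p['mtx'],[u,v,1.]))
    c=np.array(p['xyz']);return (c+d*(z-c[2])/d[2])[:2]
def to_tool(v):  # world shift -> tool shift
    return R.from_quat(get_state()['eef_rot']).inv().apply(v)
E
python3 - <<'E'
from h import *
t=snapshot("top");s=snapshot("side")
T=lambda x,y,z:ray(t,(x+.5)/4-.5+225,(y+.5)/4-.5+150,z)
S=lambda x,y,z:ray(s,(x-400+.5)/4-.5+220,(y+.5)/4-.5+175,z)
A={1:(190,38),2:(100,137),3:(140,265),4:(278,293)}
B={1:(497,215),2:(643,230),3:(728,138),4:(672,43),6:(450,115)}
P=[(n,T(*p,.198)) for n,p in A.items()]+[(n,S(*p,.198)) for n,p in B.items()]
f=lambda q:np.concatenate([q[:2]+.109*np.array([np.cos(q[2]+(n-3)*np.pi/3),np.sin(q[2]+(n-3)*np.pi/3)])-p for n,p in P])
r=least_squares(f,[.55,0,2.5]);print(r.x,np.degrees(r.x[2]),(r.fun.reshape(-1,2)*1000).round(1).tolist())
c=[T(105,33,.018),T(32,345,.018)];print('board corners',c)
d=c[0]-c[1];n=np.array([d[1],-d[0]]);print('lens dir deg',np.degrees(np.arctan2(n[1],n[0])),np.linalg.norm(d))
u=n/np.linalg.norm(n);m=(c[0]+c[1])/2;print('stand',m+.2*u,'axis',m+.154*u)
k=.7
for nm,(x,y),z in[('key top',(259,327),.025),('remote',(251,330),.017),('blower',(288,238),.08)]:print(nm,ray(t,x*k,y*k,z))
for nm,(x,y),z in[('key side',(514,433),.025),('remote',(517,440),.017)]:print(nm,ray(s,x*k,y*k,z))
E
```

```text
[ 0.55388332 -0.01581793  2.38227592] 136.49435606681573 [[-4.1, 0.1], [-1.1, 0.7], [0.9, 0.2], [1.0, 2.8], [-2.6, 0.5], [-0.3, -4.5], [3.7, -2.3], [4.1, 0.4], [-1.5, 1.9]]
board corners [array([0.73380267, 0.0952189 ]), array([0.44372922, 0.16350439])]
lens dir deg -103.24667975650814 0.2980025362582023
stand [ 0.54293715 -0.06531686] axis [ 0.55347777 -0.0205408 ]
key top [0.47252349 0.34427519]
remote [0.46703174 0.36575597]
blower [0.68355461 0.26558103]
key side [0.47109735 0.36204803]
remote [0.47382567 0.37604267]
```

Tab 3 is at 136.5° and the lens at −103.4°, so the wheel stands at −120° and needs two clicks counterclockwise. I'll push tab 2 and then tab 1 on the side away from the camera. First I bring the tool round on the robot side, high up.

```bash
python3 -m jog '[[[0.037,-0.033,-0.014,0,0,0],[0.037,-0.033,-0.014,0,0,0],[0.037,-0.033,-0.014,0,0,0],[0.037,-0.033,-0.014,0,0,0],[0.037,-0.033,-0.014,0,0,0],[0.037,-0.033,-0.014,0,0,0],[0.025,-0.045,0,0,0,0],[0.025,-0.045,0,0,0,0],[0.025,-0.045,0,0,0,0],[0.025,-0.045,0,0,0,0],[0.025,-0.045,0,0,0,0],[0.025,-0.045,0,0,0,0]]]' 0 10
```

```text
clock: 1.8
tool_pos: [0.3993, -0.0606, 0.323]
eef_rot: [0.993, 0.122, 0.0, 0.0]
contact_force: [0.5, 0.2, 0.5]
opening: 0.007
finger_force: 0.0
```

```bash
python3 -m jog '[[[0.024,-0.042,0,0,0,0],[0.024,-0.042,0,0,0,0],[0.024,-0.042,0,0,0,0],[0.024,-0.042,0,0,0,0],[0.024,-0.042,0,0,0,0],[0.024,-0.042,0,0,0,0],[0,0,0,0,0,0.12],[0,0,0,0,0,0.12],[0,0,0,0,0,0.12],[0,0,0,0,0,0.12],[0,0,0,0,0,0],[0,0,0,0,0,0]]]'
python3 - <<'E'
from plant import *
import cv2,json
s=get_state();p=snapshot("wrist");cv2.imwrite('pics/w1.png',cv2.resize(p['frame'][:,:,::-1],(800,600)))
print(p['mtx'],p['mount'],s['tool_pos'],s['eef_rot'])
E
```

```text
clock: 3.3
tool_pos: [0.4775, 0.2173, 0.3227]
eef_rot: [0.993, -0.116, 0.0, 0.0]
contact_force: [-0.7, 0.2, 0.7]
opening: 0.007
finger_force: 0.0
[[298.16980869   0.         278.63073863]
 [  0.         298.16980869 208.04176037]
 [  0.           0.           1.        ]] [[ 2.56170247e-05 -9.46881337e-01 -3.21583165e-01  8.50793269e-02]
 [ 9.99999933e-01 -9.29187901e-05  3.53252606e-04 -3.92026932e-04]
 [-3.64369419e-04 -3.21583153e-01  9.46881272e-01 -1.45463145e-01]
 [ 0.00000000e+00  0.00000000e+00  0.00000000e+00  1.00000000e+00]] [0.47753046 0.21727867 0.322721  ] [ 9.93218907e-01 -1.16259200e-01  1.69823243e-05  1.96605782e-05]
```

View pics/w1.png

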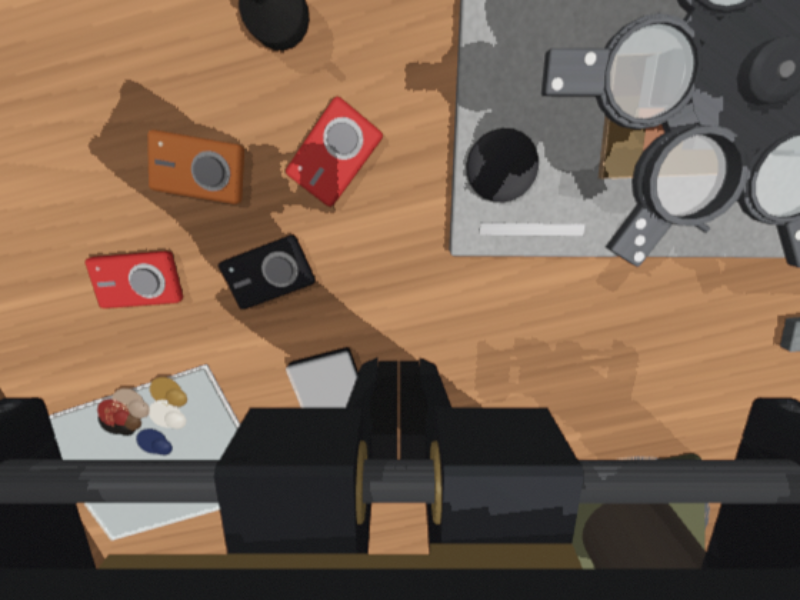

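The wrist view shows the hub at (787,69), the tab 2 dots midway at (574,72), the tab 3 middle dot at (639,240), and the black release's key at (280,268). Its corners are at (219,265), (294,236), (314,278) and (241,307). The three-dot polariser ring is visibly tall.

Run:
```python
from h import *
s=get_state();p=snapshot("wrist");Rt=R.from_quat(s['eef_rot']);m=np.array(p['mount'])
q={'mtx':p['mtx'],'xyz':np.array(s['tool_pos'])+Rt.apply(m[:3,3]),'orientation':(Rt*R.from_matrix(m[:3,:3])).as_quat()}
W=lambda x,y,z:ray(q,(x+.5)*.7-.5,(y+.5)*.7-.5,z)
h=W(787,69,.208);print('hub',h)
for n,x in((2,(574,72)),(3,(639,240))):
    t=W(*x,.198);d=t-h;print(n,t,np.linalg.norm(d),np.degrees(np.arctan2(d[1],d[0])))
print('key',W(280,268,.025));c=[W(*x,.017) for x in((219,265),(294,236),(314,278),(241,307))];print('remote',np.mean(c,0),c)
```

```text
hub [ 0.55344004 -0.01863981]
2 [0.57957768 0.09066208] 0.1123836251470791 76.55126729149724
3 [0.47325247 0.0600029 ] 0.11231527483921792 135.55726746142508
key [0.47583158 0.3483354 ]
remote [0.47334751 0.3666182 ] [array([0.49291214, 0.41466569]), array([0.50437337, 0.32532535]), array([0.45481275, 0.31824115]), array([0.44129177, 0.4082406 ])]
```

```bash
python3 -m jog '[[[0.041,0.01,0,0,0,0],[0.041,0.01,0,0,0,0],[0.041,0.01,0,0,0,0],[0.041,0.01,0,0,0,0],[0,0,0,0,0,0],[0,0,0.034,0,0,0],[0,0,0.034,0,0,0],[0,0,0.034,0,0,0],[0,0,0.034,0,0,0],[0,0,0,0,0,0],[0,0.025,0,0,0,0],[0,0.025,0,0,0,0]]]' && python3 -m jog '[[[0,0,0,0,0,0],[-0.008,0,0,0,0,0],[-0.008,0,0,0,0,0],[-0.008,0.001,0,0,0,0],[-0.008,0.001,0,0,0,0]]]'
python3 - <<'E'
from plant import *
import cv2
p=snapshot("wrist");t=snapshot("top")['frame'][150:265,225:325]
cv2.imwrite('pics/w2.png',cv2.hconcat([cv2.resize(p['frame'][:,:,::-1],(400,300)),cv2.resize(t[:,:,::-1],(345,300),interpolation=2)]))
E
```

```text
clock: 4.9
tool_pos: [0.6166, 0.0921, 0.1886]
eef_rot: [0.993, -0.116, 0.001, -0.001]
contact_force: [0.0, 0.1, -0.1]
opening: 0.0
finger_force: 0.0
clock: 5.52
tool_pos: [0.5843, 0.098, 0.1869]
eef_rot: [0.993, -0.117, 0.0, -0.0]
contact_force: [1.1, 0.4, -0.6]
opening: 0.004
finger_force: 0.6
```

View pics/w2.png

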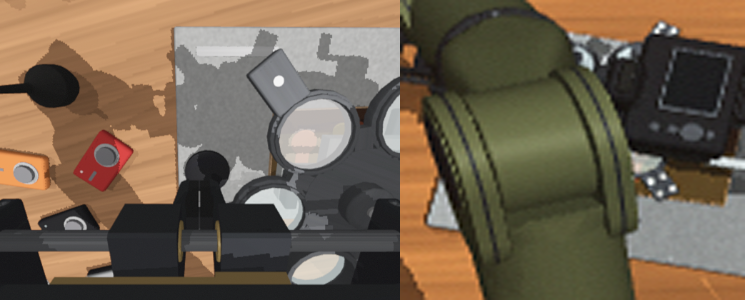

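The finger is on tab 2's side and the wheel has started turning; the force is about 1 N. Tab 1 is visible at (280,80). I'll push on past halfway.

```bash
python3 -m jog '[[[-0.0075,0.001,0,0,0,0],[-0.0075,0.001,0,0,0,0],[-0.0075,0.001,0,0,0,0],[-0.0075,0.001,0,0,0,0],[-0.0075,0.001,0,0,0,0],[-0.0075,0.001,0,0,0,0],[0,0,0,0,0,0],[0,0,0,0,0,0]]]'
python3 - <<'E'
from plant import *
import cv2
p=snapshot("wrist")
cv2.imwrite('pics/w3.png',cv2.resize(p['frame'][:,:,::-1],(400,300)))
E
```

```text
clock: 6.62
tool_pos: [0.5395, 0.1017, 0.1867]
eef_rot: [0.993, -0.117, 0.0, -0.0]
contact_force: [0.2, -0.1, 0.8]
opening: 0.005
finger_force: 0.0
```

View pics/w3.png

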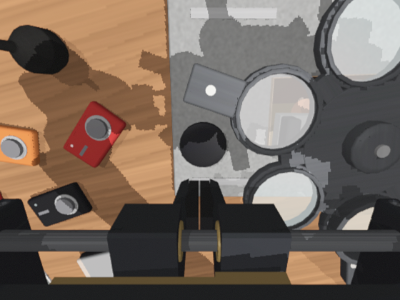

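Hub at (380,150) and the tab 1 dot at (210,90), so tab 1 is still about 19° short. It may be springing slowly, so I'll let time pass and look again.

```bash
python3 -m jog '[[[0,-0.025,0,0,0,0],[0,-0.025,0,0,0,0],[0,0,0,0,0,0],[0,0,0,0,0,0]]]'
python3 - <<'E'
from plant import *
import cv2
p=snapshot("wrist")
cv2.imwrite('pics/w4.png',cv2.resize(p['frame'][:,:,::-1],(400,300)))
E
```

```text
clock: 7.18
tool_pos: [0.5508, 0.1488, 0.1865]
eef_rot: [0.993, -0.118, -0.0, 0.001]
contact_force: [-0.5, -0.2, -0.4]
opening: 0.011
finger_force: 0.0
```

View pics/w4.png

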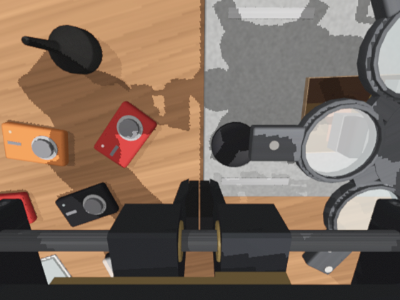

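Tab 1 now points straight out at (275,145), so the first click is home. I repeat the push with tab 1.

```bash
python3 -m jog '[[[0.026,0,0,0,0,0],[0.026,0,0,0,0,0],[0.024,0,0,0,0,0],[0,0,0,0,0,0],[0,0.02,0,0,0,0],[0,0.021,0,0,0,0],[0,0,0,0,0,0]]]' && python3 -m jog '[[[-0.008,0,0,0,0,0],[-0.008,0,0,0,0,0],[-0.008,0.001,0,0,0,0],[-0.008,0.001,0,0,0,0],[-0.0075,0.001,0,0,0,0],[-0.0075,0.001,0,0,0,0],[-0.0075,0.001,0,0,0,0],[-0.0075,0.001,0,0,0,0],[-0.0075,0.001,0,0,0,0],[-0.0075,0.001,0,0,0,0],[0,0,0,0,0,0]]]' && python3 -m jog '[[[0,-0.025,0,0,0,0],[0,-0.025,0,0,0,0],[0,-0.02,0,0,0,0],[0,0,-0.04,0,0,0],[0,0,-0.04,0,0,0],[0,0,-0.05,0,0,0],[-0.03,0,0,0,0,0],[-0.03,0,0,0,0,0],[-0.03,0,0,0,0,0],[0,0,0,0,0,0]]]'
python3 - <<'E'
from h import *
import cv2
s=get_state();p=snapshot("wrist");print(s['tool_pos'],s['eef_rot'])
cv2.imwrite('pics/w5.png',cv2.resize(p['frame'][:,:,::-1],(800,600)))
E
```

```text
clock: 8.1
tool_pos: [0.6144, 0.0886, 0.1869]
eef_rot: [0.993, -0.119, -0.0, 0.001]
contact_force: [0.1, 0.9, 0.0]
opening: 0.006
finger_force: 0.0
clock: 9.48
tool_pos: [0.5377, 0.103, 0.1867]
eef_rot: [0.993, -0.117, -0.001, 0.0]
contact_force: [0.7, -0.8, -1.1]
opening: 0.003
finger_force: 0.0
clock: 10.72
tool_pos: [0.4657, 0.1926, 0.317]
eef_rot: [0.993, -0.116, -0.0, 0.0]
contact_force: [1.1, 0.4, 0.4]
opening: 0.006
finger_force: 0.0
[0.46570141 0.19260894 0.31697337] [ 9.93256988e-01 -1.15932447e-01 -4.40597084e-04  1.71114280e-04]
```

View pics/w5.png

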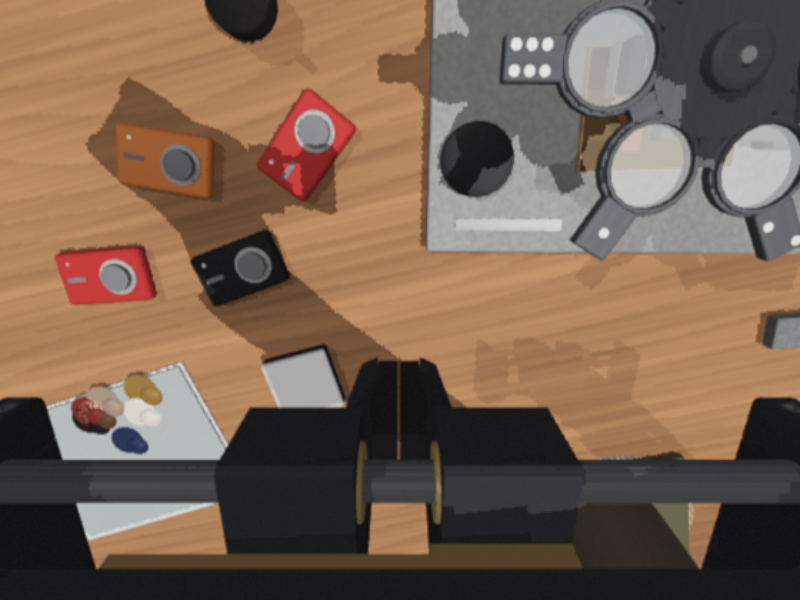

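Six dots now face away from the camera at (530,57), so the three-dot polariser is under the lens. Next comes the key, seen here at (252,265).

Run:
```python
from h import *
s=get_state();p=snapshot("wrist");Rt=R.from_quat(s['eef_rot']);m=np.array(p['mount'])
q={'mtx':p['mtx'],'xyz':np.array(s['tool_pos'])+Rt.apply(m[:3,3]),'orientation':(Rt*R.from_matrix(m[:3,:3])).as_quat()}
W=lambda x,y,z:ray(q,(x+.5)*.7-.5,(y+.5)*.7-.5,z)
h=W(749,53,.208);t=W(530,57,.198);d=t-h;print(h,t,np.degrees(np.arctan2(d[1],d[0])))
k=W(252,265,.025);print('key',k)
print(to_tool(np.r_[k,.045]-s['tool_pos']))
```

```text
[ 0.5558504  -0.01919644] [0.58202575 0.09050325] 76.57963853560236
key [0.47697669 0.34897822]
[-0.02762761 -0.15474984  0.2719757 ]
```

```bash
python3 -m jog '[[[-0.007,-0.0387,0,0,0,0],[-0.007,-0.0387,0,0,0,0],[-0.007,-0.0387,0,0,0,0],[-0.007,-0.0387,0,0,0,0],[0,0,0.045,0,0,0],[0,0,0.045,0,0,0],[0,0,0.045,0,0,0],[0,0,0.045,0,0,0],[0,0,0.045,0,0,0],[0,0,0.045,0,0,0],[0,0,0,0,0,0],[0,0,0,0,0,0]]]'
python3 - <<'E'
from h import *
import cv2
s=get_state();p=snapshot("wrist");print(s['tool_pos'],s['eef_rot'],s['contact_force'])
cv2.imwrite('pics/w6.png',cv2.resize(p['frame'][180:330,180:380,::-1],(800,600)))
E
```

```text
clock: 12.32
tool_pos: [0.4778, 0.3493, 0.0477]
eef_rot: [0.993, -0.118, 0.001, -0.001]
contact_force: [0.4, -0.8, 0.6]
opening: 0.005
finger_force: 0.0
[0.47783193 0.34931435 0.04768377] [ 9.93045758e-01 -1.17723658e-01  9.54046378e-04 -5.93572517e-04] [ 0.42103939 -0.80120709  0.6360169 ]
```

View pics/w6.png

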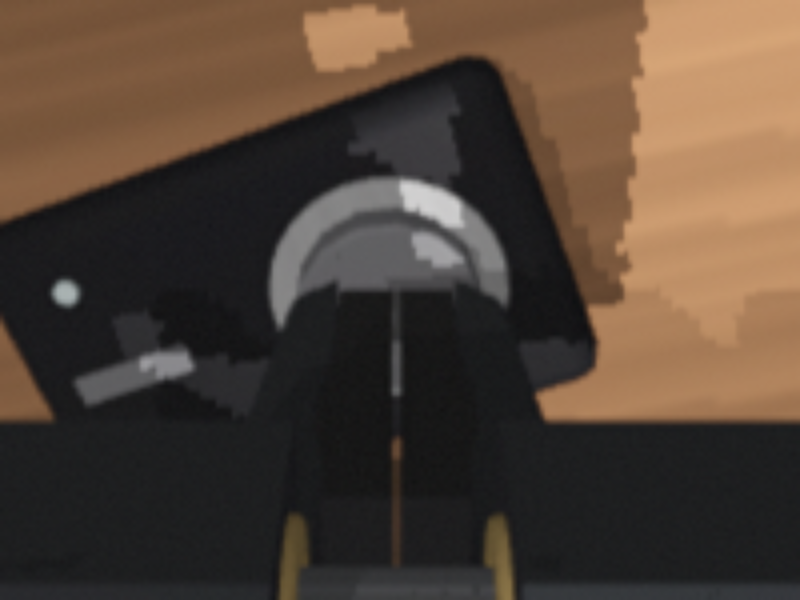

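The finger hangs over the grey key (inner circle centred near (392,313)). I'll check the offset.

Run:
```python
from h import *
s=get_state();p=snapshot("wrist");Rt=R.from_quat(s['eef_rot']);m=np.array(p['mount'])
q={'mtx':p['mtx'],'xyz':np.array(s['tool_pos'])+Rt.apply(m[:3,3]),'orientation':(Rt*R.from_matrix(m[:3,:3])).as_quat()}
W=lambda x,y,z:ray(q,(x+.5)/4-.5+180,(y+.5)/4-.5+180,z)
for x in((392,222),(300,290),(485,290),(392,313)):
    k=W(*x,.025);print(k,1000*to_tool(np.r_[k,.025]-s['tool_pos']))
```

```text
[0.48809649 0.34829431] [10.07281095 -0.94224874 23.40367099]
[0.4801379  0.36511505] [ -1.59489445 -15.43848628  23.41614477]
[0.47336788 0.33679323] [-1.56157184 13.68110231 23.33097025]
[0.47283536 0.35197782] [-5.62649887 -0.95893698 23.3633939 ]
```

```bash
python3 -m jog '[[[-0.004,-0.001,0.008,0,0,0],[0,0,0.008,0,0,0],[0,0,0.003,0,0,0],[0,0,0,0,0,0],[0,0,0,0,0,0]]]' && python3 -m jog '[[[0,0,0.002,0,0,0],[0,0,0.002,0,0,0],[0,0,0.002,0,0,0],[0,0,0,0,0,0],[0,0,0,0,0,0]]]'
```

```text
clock: 13.05
tool_pos: [0.4728, 0.3508, 0.0277]
eef_rot: [0.993, -0.117, 0.0, -0.0]
contact_force: [-0.6, -0.2, 0.8]
opening: 0.001
finger_force: 0.0
clock: 13.68
tool_pos: [0.4728, 0.351, 0.0219]
eef_rot: [0.993, -0.117, 0.0, -0.0]
contact_force: [0.9, -0.5, 3.0]
opening: 0.005
finger_force: 1.8
```

```bash
python3 -m jog '[[[0,0,0.001,0,0,0],[0,0,0.001,0,0,0],[0,0,0.001,0,0,0],[0,0,0,0,0,0],[0,0,0,0,0,0]]]'
```

```text
clock: 14.3
tool_pos: [0.4729, 0.3509, 0.0203]
eef_rot: [0.993, -0.117, 0.0, -0.0]
contact_force: [-1.3, -1.4, 15.8]
opening: 0.006
finger_force: 8.5
```

The key is on its stop: the force rose to 15.8 N with the tip at 20 mm. I let go and rise, then check.

```bash
python3 -m jog '[[[0,0,-0.003,0,0,0],[0,0,-0.005,0,0,0],[0,0,-0.01,0,0,0],[0,0,-0.03,0,0,0],[0,0,-0.04,0,0,0],[0,0,-0.05,0,0,0],[0,0,-0.05,0,0,0],[0,0,-0.05,0,0,0],[0,0,-0.05,0,0,0],[0,0,0,0,0,0],[0,0,0,0,0,0]]]'
python3 - <<'E'
from h import *
import cv2
p=snapshot("wrist");t=snapshot("side")
cv2.imwrite('pics/w7.png',cv2.hconcat([cv2.resize(p['frame'][:,:,::-1],(400,300)),cv2.resize(t['frame'][175:325,200:400,::-1],(400,300))]))
E
```

```text
clock: 15.68
tool_pos: [0.4718, 0.3503, 0.306]
eef_rot: [0.993, -0.117, -0.001, 0.001]
contact_force: [-0.4, 0.6, -0.5]
opening: 0.003
finger_force: 0.0
```

View pics/w7.png

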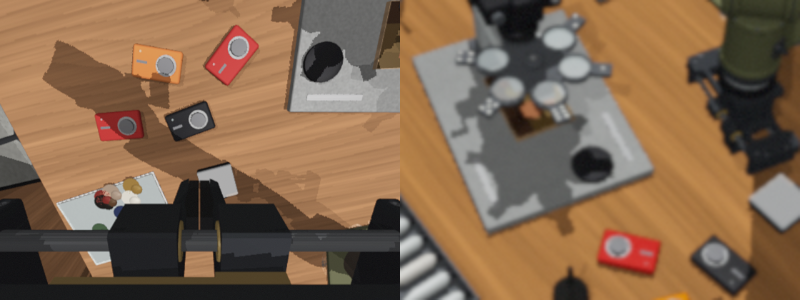

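The release at (190,120) and its neighbours sit undisturbed. The side view shows six visible tabs seated, with the polariser hidden under the lens, and the robot is clear.

```bash
python3 -c "
from plant import *
print(finish_job())"
```

```text
the job is handed in; nothing more can be done
None
```

I pushed the wheel two clicks counterclockwise, so the polariser is under the lens; then I pressed the release key onto its stop (15.8 N), let it go, and handed the job in at about 16 s with the robot clear.

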